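# Set the micromotor speed knob to its marker clip

### The job

On the jeweller's bench, clear away the capped bottle that stands in front of the sloped control unit: stand it upright in the wooden tray, without tipping it over. Then turn the unit's black pointer knob clockwise until the tip of its nose points at the steel marker clip on the dial, and let go. Do not shift the clip, and leave the bowl, the cup and the hammer where they are.

Things in the scene. Friction and masses are not known exactly. Their poses are not given: they have to be found in the camera images.
- unit: Fixed grey box 190 deep (x), 170 wide, 125 high; origin: centre of its underside; its -x side is the front. A flat panel slopes up at 30 degrees from 40 high at the front edge (x -94) to 125 high at x +54: outward normal (-0.5, 0, 0.866), dial centre (-20, 0, 82.5) in the unit's frame. Flat top behind the panel.
- knob (a joint): Knob angle (rad) about the panel's normal, growing clockwise as seen facing the panel; 0 to 4.71. Stiff (about 0.12 N m), stays where left. At 0 the nose points to half past seven on a clock face (down-slope, to the unit's +y side); at 2.356 straight up the slope.
- knob_grip (a point): Where to pinch: on the knob's axis, 33 above the panel; z is the panel's outward normal. Black knob: a bar 38 long, 14 thick, its top 42 above the panel, on a round skirt 48 across and 10 high; a low tapering nose (under 18 high) reaches out to 42 from the axis at one end of the bar. A short white line on the bar's top lies on the nose's side.
- pointer_tip (a point): Point on the knob at the end of its nose, 44 from the knob's axis, 4 above the panel. It turns with the knob.
- clip_edge (a point): Where the nose tip must come: 44 from the knob's axis, 4 above the panel, in line with the middle of the clip. The dark steel marker clip is a block 9 wide, 16 long (46 to 62 from the axis), its top 6 above the panel, on the dial's thin round wire rail; a hard knock shifts it round the rail. Its place varies.
- bottle: Loose capped amber glass bottle, 200 high, about 0.25 kg: body 52 across up to 135 high, neck 26 across, black round cap 34 across from 164 to 200 high. Origin: centre of its underside, z up its axis. It stands close in front of the unit, in the way of a hand reaching square on to the knob.
- tray: Fixed square wooden tray 130 x 130, 20 high, walls 6 thick, floor 6 thick. Origin: centre of its underside. It stands to the left or to the right of the unit.
- bowl: Bystander: loose terracotta bowl 110 across, 45 high. Origin: centre of its underside. It stands on the side that the tray does not.
- cup: Bystander: loose white plastic cup 72 across, 85 high. Origin: centre of its underside.
- hammer: Bystander: loose hammer, 220 long, lying on the bench. Origin: under its middle; its length runs along x.

How it is judged:
By the outcome, as a careful person would: the job done as asked, in the order asked, and still so for the second after the job is handed in, with the robot touching nothing.
It also fails if it takes over 64 s, if anything falls off the work surface, if the arm or the gripper's body presses on something with over 40 N, if the wrist force passes 120 N, or if a joint passes its speed limit or range.

### The arm

A 6-joint arm with a two-finger parallel gripper is mounted at the origin on the work surface. World frame = base frame: x ahead of the robot, y to its left, z up, the work surface at z = 0. Lengths are in mm, angles in rad, forces in N, time in s.
With the tool pointing down it reaches from about 325 to 900 mm from the base axis. Payload 3.5 kg.
Tool frame: the origin (TCP) lies between the finger pads; the fingertips stand 11 mm ahead of it and the grasp point (between the pads) lies 8 mm behind it; z points along the fingers, y is the line along which they close (so a half turn about z gives the same grasp; the last joint's range is limited). The gripper opens to 85 mm and grips with 20 to 120 N. Pads are 22 mm wide; open, the fingers measure 114 mm over their backs; the gripper's body (76 mm by 85 mm) begins 54 mm behind the grasp point. The pads swing forward as they close: fully open they stand 13 mm farther back than shut.
Start: joints at [-0.103, 0.276, -0.026, 1.268, 0, 1.467], TCP at [624.997, -0.01, 242.313] pointing down, gripper open.
Joint ranges: [-3.12, 3.12], [-0.85, 1.88], [-1.08, 1.24], [-1.95, 2.15], [-1.57, 1.53], [-3.14, 3.14]. Speed limits (rad/s): [2.57, 2.57, 3.14, 3.14, 3.14, 3.14].

### API

Orientations are given as a rotation vector (axis times angle).
In Python, from bench import bot, claw, snapshot, read_t, read_qpos, read_joint_vel, read_tau, read_eef_pos, read_tcp_rot, read_force, read_moment, read_grip_width, read_grip_force gives the robot as it stands. The module is installed in compiled form; this text tells all that it offers. Calls block until the motion is done:
- bot.goto(position, orientation): joint-space move of the TCP to a pose.
- bot.servo_line(position, orientation=None, max_speed=150, threshold=None): straight line of the TCP; orientation=None keeps the orientation; max_speed is the mean speed in mm/s. With threshold (N) it stops when the force on the tool has changed by that much, and returns True; else False.
- bot.goto_joints(angles): joint-space move.
- claw.open_jaws() and claw.close_gripper(): open the fingers fully, or close them until they stop; the grip force is fixed at half the most.
- bot.hold(seconds).
- bot.inverse_kinematics(position, orientation): joint angles nearest the present ones, or None.
- snapshot(name): name is "scene" or "side" or "wrist"; returns a dict with "frame" (384x512x3 uint8, red, green, blue), "fx", "fy", "cx", "cy" (pixels), "cam_to_world" (4x4, takes a point from camera to world coordinates); the wrist camera has in their place "T_tool_cam" (4x4, takes a point from camera to tool coordinates, whose origin is the TCP and whose axes are the flange's). Camera axes: x right, y up, looking along -z (the intrinsics and any distortion apply to the point x, -y, -z); pixel columns grow to the right and rows downward; lengths in mm; the calibration is good to about 2 mm. A picture is of the moment at which its call begins: read the wrist's pose just before it. There is no depth.
A pose or a line that the arm cannot do raises bot.IKError and nothing moves.
- bot.close_job(): hands the job in; it is judged then, once.
Readings, each from a call of its own:
- read_t(): time.
- read_qpos(): joint angles.
- read_joint_vel(): joint speeds.
- read_tau(): joint torques, N m.
- read_eef_pos(): TCP position.
- read_tcp_rot(): TCP orientation.
- read_force(): force on the tool from outside, world axes, zero at the start.
- read_moment(): the same for the moment, N m.
- read_grip_width(): finger opening in mm.
- read_grip_force(): force on a finger pad.
Only numpy, scipy, OpenCV 4.12 (cv2) and the standard library are available. Lean on these libraries where they do the work, as an engineer would, in place of code of your own. Each camera call takes 0.05 s, during which the arm holds its last target. There are 200 camera calls.

## Working session

There is one attempt and no reset: what is moved stays moved. The work goes in short steps, each a Python script; the robot and the scene stay as the last script left them, time stands still between calls to the robot, and variables do not carry over. Pictures are saved under pics/ and viewed, at most 10 in all, crops included, and the job is handed in when it is done.

```bash
mkdir -p pics; python3 - <<'E'
from bench import *
import cv2,numpy as np,pickle
d={}
for n in("scene","side","wrist"):
    s=snapshot(n); d[n]=s
    cv2.imwrite(f"pics/{n}0.png",s["frame"][:,:,::-1])
    print(n,{k:(np.round(v,3).tolist() if not isinstance(v,float) else v) for k,v in s.items() if k!="frame"})
pickle.dump(d,open("s0.pkl","wb"))
a=np.hstack([d["scene"]["frame"],d["side"]["frame"]])
print(read_t(),read_tcp_rot(),read_grip_width())
E
```

```text
scene {'fx': 491.498150447819, 'fy': 491.498150447819, 'cx': 253.09848899455523, 'cy': 197.25943485089482, 'cam_to_world': [[-0.776, -0.524, 0.352, 993.785], [0.631, -0.641, 0.436, 488.002], [-0.003, 0.561, 0.828, 1036.798], [0.0, 0.0, 0.0, 1.0]]}
side {'fx': 360.00879360980474, 'fy': 360.00879360980474, 'cx': 246.92403207492708, 'cy': 193.55928331025117, 'cam_to_world': [[0.957, 0.207, -0.202, 407.169], [-0.288, 0.714, -0.637, -545.411], [0.012, 0.668, 0.744, 716.172], [0.0, 0.0, 0.0, 1.0]]}
wrist {'fx': 308.24951370471007, 'fy': 308.24951370471007, 'cx': 251.93736829850354, 'cy': 195.6908956267866, 'T_tool_cam': [[-0.0, 0.954, 0.301, 75.329], [1.0, 0.0, 0.0, -0.574], [0.0, 0.301, -0.954, -131.976], [0.0, 0.0, 0.0, 1.0]]}
0.15 [-2.22041033e+00 -2.22050377e+00  1.78738248e-03] 85.5337608437931
```

View pics/scene0.png

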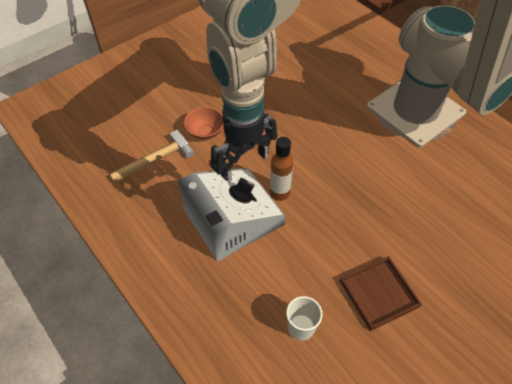

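View pics/side0.png

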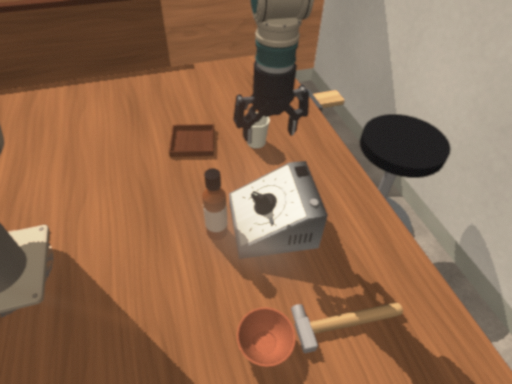

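The scene view shows the unit (~230,210), bottle (cap 284,147), tray (380,292), cup (303,318), bowl (203,123) and hammer (155,158). In the side view the bottle cap is at (213,178), the knob at (263,203) and the tray at (193,141). Next I'll enlarge crops of both views.

```bash
cat > h.py <<'E'
from bench import *
import numpy as np,cv2,pickle
from scipy.spatial.transform import Rotation as R
def ray(s,u,v,T=None):
    T=s["cam_to_world"] if T is None else T
    T=np.array(T); d=np.array([(u-s["cx"])/s["fx"],-(v-s["cy"])/s["fy"],-1.])
    d=T[:3,:3]@d; return T[:3,3],d/np.linalg.norm(d)
def onplane(r,p,n):
    o,d=r; return o+d*(np.dot(n,np.array(p)-o)/np.dot(n,d))
def onz(r,z): return onplane(r,[0,0,z],np.array([0,0,1.]))
def tri(rs):
    A=sum(np.eye(3)-np.outer(d,d) for o,d in rs); b=sum((np.eye(3)-np.outer(d,d))@o for o,d in rs)
    p=np.linalg.solve(A,b); return p,[np.linalg.norm(np.cross(p-o,d)) for o,d in rs]
def proj(s,p,T=None):
    T=np.array(s["cam_to_world"] if T is None else T); c=T[:3,:3].T@(np.array(p)-T[:3,3])
    return s["cx"]-s["fx"]*c[0]/c[2], s["cy"]+s["fy"]*c[1]/c[2]
def toolT():
    T=np.eye(4);T[:3,:3]=R.from_rotvec(read_tcp_rot()).as_matrix();T[:3,3]=read_eef_pos();return T
def wsnap():
    T=toolT(); s=snapshot("wrist"); s["cam_to_world"]=T@np.array(s["T_tool_cam"]); return s
E
python3 - <<'E'
from h import *
d=pickle.load(open("s0.pkl","rb")); S,D=d["scene"],d["side"]
c1=cv2.resize(S["frame"][130:270,170:300],None,fx=4,fy=4,interpolation=cv2.INTER_CUBIC)[:,:400]
a=cv2.resize(S["frame"][130:265,175:300],(400,432),interpolation=cv2.INTER_CUBIC)
b=cv2.resize(D["frame"][160:268,195:335],(400,309),interpolation=cv2.INTER_CUBIC)
c=np.zeros((432,800,3),np.uint8);c[:,:400]=a;c[:309,400:]=b
cv2.imwrite("pics/crop0.png",c[:,:,::-1])
for n,s,y0,x0 in(("scene",S,245,320),("side",D,115,160)):
    f=s["frame"]; 
    hsv=cv2.cvtColor(f,cv2.COLOR_RGB2HSV)
    m=((hsv[:,:,2]<105)&(hsv[:,:,0]<15)&(hsv[:,:,1]>90)).astype(np.uint8)
    w=np.zeros_like(m); w[y0:y0+100,x0:x0+110]=1 
    if n=="side": w[:]=0; w[115:170,160:225]=1
    m=cv2.morphologyEx(m*w,cv2.MORPH_OPEN,np.ones((3,3)))
    cs,_=cv2.findContours(m,0,2); k=max(cs,key=cv2.contourArea)
    r=cv2.minAreaRect(k);print(n,cv2.contourArea(k),r)
    h=cv2.approxPolyDP(cv2.convexHull(k),4,True).reshape(-1,2)
    for q in h: print(q,onz(ray(s,*q),20).round(0))
# bottle cap top
print(tri([ray(S,284,142),ray(D,213,172)]))
# cup, bowl rough
print("cup",onz(ray(S,304,307),85),"bowl",onz(ray(S,203,117),45), onz(ray(D,267,331),45),"hammer",onz(ray(S,114,177),15),onz(ray(S,182,144),20))
E
```

```text
scene 3597.5 ((377.0882263183594, 291.6470642089844), (67.741943359375, 61.910987854003906), 59.03623962402344)
[389 258] [426. 281.  20.]
[420 305] [459. 401.  20.]
[369 330] [585. 370.  20.]
[336 279] [557. 242.  20.]
[375 258] [450. 261.  20.]
side 461.5 ((191.47640991210938, 140.95755004882812), (31.83948516845703, 44.13221740722656), 87.51044464111328)
[212 126] [573. 353.  20.]
[212 156] [542. 218.  20.]
[170 155] [427. 255.  20.]
[174 126] [459. 386.  20.]
(array([494.79172437, -25.19293551, 200.37606795]), [np.float64(3.600701000403569), np.float64(3.6007010004035127)])
cup [678.78916101 260.72612388  85.        ] bowl [ 510.54253498 -327.429157     45.        ] [ 525.57226858 -310.98971138   45.        ] hammer [ 797.70311359 -326.88226192   15.        ] [ 600.27697555 -303.59061145   20.        ]
```

View pics/crop0.png

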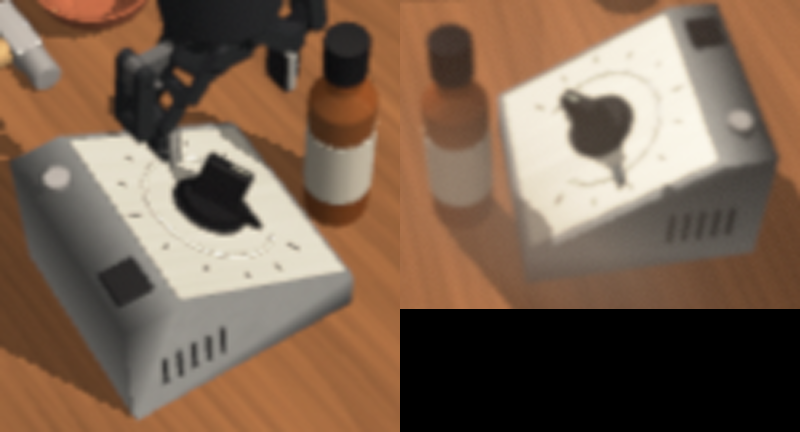

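View pics/wrist0.png

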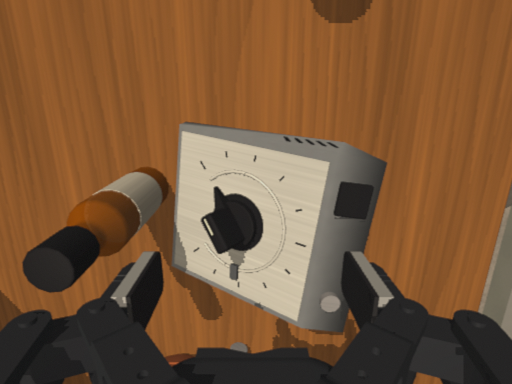

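Wrist view: the nose tip is at (218,190), the clip at (234,271) on the unit's −y side, the knob at ~(237,222), and the cap's top at (48,268). The turn is long (~4 rad), so it'll need a regrasp. I'll refine the cap position and then move the bottle.

```bash
python3 - <<'E'
from h import *
d=pickle.load(open("s0.pkl","rb")); S,D,W=d["scene"],d["side"],d["wrist"]
W["cam_to_world"]=toolT()@np.array(W["T_tool_cam"])
rs=[]
for n,s,(x0,x1,y0,y1) in(("scene",S,(268,300,132,162)),("side",D,(200,225,162,190))):
    g=cv2.cvtColor(s["frame"],cv2.COLOR_RGB2HSV)
    m=np.zeros(g.shape[:2],np.uint8);m[y0:y1,x0:x1]=((g[:,:,2]<75)[y0:y1,x0:x1])
    cs,_=cv2.findContours(m,0,2);k=max(cs,key=cv2.contourArea)
    M=cv2.moments(k);c=(M["m10"]/M["m00"],M["m01"]/M["m00"])
    print(n,cv2.contourArea(k),cv2.boundingRect(k),c,onz(ray(s,*c),184).round(1)); rs.append(ray(s,*c))
print(tri(rs))
print("wrist top",onz(ray(W,48,268),200).round(1))
# bottle label/body axis check, base in scene
print("base",onz(ray(S,281,190),10),onz(ray(D,215,232),0))
# tray outline
print("tray",onz(ray(S,379,292),6),onz(ray(D,193,141),10))
# unit corners from wrist
for nm,p,z in(("rear+y",(384,162),125),("front+y",(181,123),40),("front-y",(173,267),40),("ridge-y",(301,327),125),("rear-y",(340,332),125),("knobskirt",(237,222),92)):
    print(nm,onz(ray(W,*p),z).round(1))
E
```

```text
scene 234.0 (276, 137, 14, 22) (282.3988603988604, 147.19871794871796) [494.1 -25.1 184. ]
side 205.5 (206, 170, 14, 20) (212.4817518248175, 179.69018653690185) [494.5 -32.8 184. ]
(array([493.64309873, -27.88253   , 180.09953521]), [np.float64(1.7842488373242358), np.float64(1.784248837324164)])
wrist top [493.7 -27.7 200. ]
base [487.87078971 -25.29049471  10.        ] [490.21871761 -30.49804889   0.        ]
tray [498.74916889 321.93526682   6.        ] [503.49830486 310.19414988  10.        ]
rear+y [731.4  26.  125. ]
front+y [548.5  50.7  40. ]
front-y [ 526.8 -121.3   40. ]
ridge-y [ 671.5 -137.2  125. ]
rear-y [ 710.  -143.1  125. ]
knobskirt [608.8 -40.5  92. ]
```

```bash
python3 - <<'E'
from h import *
q=read_tcp_rot(); x,y=493.7,-28
bot.goto([x,y,250],q)
print(bot.servo_line([x,y,177],q,120,threshold=8))
claw.close_gripper(); print(read_grip_width(),read_grip_force(),read_eef_pos(),read_force())
bot.servo_line([x,y,320],q,120)
print(read_grip_width(),read_force(),read_t())
W=wsnap(); cv2.imwrite("pics/w1.png",W["frame"][:,:,::-1])
S=snapshot("scene"); pickle.dump((W,S,snapshot("side")),open("s1.pkl","wb"))
E
```

```text
False
32.37949824597107 60.12894093990326 [494.30323911 -28.15024159 177.81398385] [-1.18532214  0.04216946  4.20744161]
32.48669276683622 [ 0.11557072  0.82283519 -2.14275826] 3.3833
```

```bash
python3 - <<'E'
from h import *
q=read_tcp_rot(); x,y=504,316
bot.servo_line([x,y,320],q,150)
print(read_eef_pos(),read_force())
print(bot.servo_line([x,y,205],q,100), bot.servo_line([x,y,178],q,25,threshold=5),read_eef_pos(),read_force())
S=snapshot("scene");D=snapshot("side")
c=np.hstack([cv2.resize(s["frame"][a:a+130,b:b+130],(400,400)) for s,a,b in((S,200,310),(D,60,130))])
cv2.imwrite("pics/place.png",c[:,:,::-1]); print(read_t())
E
```

```text
[504.07565509 315.47584315 320.05758296] [ 0.28551725  0.41154825 -1.87783423]
False True [503.76101294 315.93752424 183.86656138] [ 0.01116456 -0.35167758  3.28986083]
8.175
```

View pics/place.png

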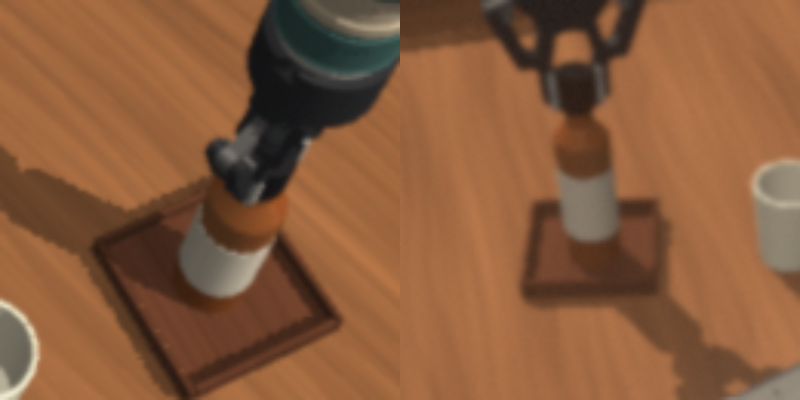

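Bottle stands inside the tray in both views, clear of the walls (scene crop base ≈(215,295), side ≈(595,250)). I'll release it, then measure the dial.

```bash
python3 - <<'E'
from h import *
q=read_tcp_rot(); 
claw.open_jaws(); print(read_grip_width())
bot.servo_line([504,316,300],q,150)
yaw=-0.125; Rz=R.from_euler('z',yaw).as_matrix(); n=Rz@[-.5,0,.866025]; c0=np.array([613,-41,82.5])
# view pose: tool z=-n, choose tool x so that camera (at +x tool) is on up... try options
up=Rz@[.866025,0,.5]; side=Rz@[0,1,0]
for k in range(8):
    a=k*np.pi/4-np.pi; tx=np.cos(a)*side+np.sin(a)*up; Rt=np.c_[tx,np.cross(-n,tx),-n]
    for h in(130,33-8):
        p=c0+n*h; r=bot.inverse_kinematics(p,R.from_matrix(Rt).as_rotvec())
        print(k,h,None if r is None else np.round(r,2))
# rough angles from start wrist image
d=pickle.load(open("s0.pkl","rb"));W=d["wrist"]
T=np.eye(4);T[:3,:3]=R.from_rotvec([-2.22041033,-2.22050377,1.787e-3]).as_matrix();T[:3,3]=[625,0,242.3]
T=T@np.array(W["T_tool_cam"])
for nm,p,h in(("nose",(218,189),4),("clip",(234,271),6)):
    P=onplane(ray(W,*p,T),c0+h*n,n); v=P-c0; a,b=v@up,-v@side
    print(nm,np.hypot(a,b),"clock deg from up",np.degrees(np.arctan2(b,a)))
print(read_t(),read_qpos())
E
```

```text
85.24816294737747
0 130 [-0.2  -0.13 -0.69  0.49  0.04 -1.63]
0 25 [-0.19  0.1  -0.7   0.25  0.03 -1.63]
1 130 [-0.2  -0.13 -0.69  0.49  0.04 -0.85]
1 25 [-0.19  0.1  -0.7   0.25  0.03 -0.84]
2 130 [-0.2  -0.13 -0.69  0.49  0.04 -0.06]
2 25 [-0.19  0.1  -0.7   0.25  0.03 -0.05]
3 130 [-0.2  -0.13 -0.69  0.49  0.04  0.72]
3 25 [-0.19  0.1  -0.7   0.25  0.03  0.73]
4 130 [-0.2  -0.13 -0.69  0.49  0.04  1.51]
4 25 [-0.19  0.1  -0.7   0.25  0.03  1.52]
5 130 [-0.2  -0.13 -0.69  0.49  0.04  2.29]
5 25 [-0.19  0.1  -0.7   0.25  0.03  2.3 ]
6 130 [-0.2  -0.13 -0.69  0.49  0.04  3.08]
6 25 [-0.19  0.1  -0.7   0.25  0.03  3.09]
7 130 [-0.2  -0.13 -0.69  0.49  0.04 -2.42]
7 25 [-0.19  0.1  -0.7   0.25  0.03 -2.41]
nose 38.031168485560706 clock deg from up -139.1515634061089
clip 57.20741179491717 clock deg from up 87.21996994771098
9.675 [ 4.50463214e-01  2.02118649e-01 -2.47013562e-03  1.37169868e+00
  1.98757285e-03  2.02119175e+00]
```

```bash
cat >> h.py <<'E'
def frame(yaw):
    Rz=R.from_euler('z',yaw).as_matrix()
    return Rz@[-.5,0,.8660254],Rz@[.8660254,0,.5],Rz@[0,-1,0]   # n, up, right
def pose(c,yaw,h,clock):  # TCP h above panel, tool x at clock angle (deg)
    n,up,rt=frame(yaw); a=np.radians(clock); tx=np.cos(a)*up+np.sin(a)*rt
    return c+n*h, R.from_matrix(np.c_[tx,np.cross(-n,tx),-n]).as_rotvec()
E
python3 - <<'E'
from h import *
c0=np.array([613,-41,82.5]);yaw=-.125; out=[]
bot.goto(*pose(c0,yaw,170,43))
print(read_qpos().round(2))
for ck in(43,110):
    bot.goto(*pose(c0,yaw,170,ck)); bot.hold(.2); out.append(wsnap())
pickle.dump(out,open("s2.pkl","wb"));print(read_t(),read_qpos().round(2))
cv2.imwrite("pics/v2.png",cv2.resize(np.hstack([o["frame"] for o in out])[:,:,::-1],(800,300)))
cv2.imwrite("pics/v2.png",np.vstack([np.hstack([o["frame"][60:330,80:430] for o in out])])[:,:,::-1])
E
```

```text
[-0.2  -0.21 -0.67  0.59  0.04 -2.46]
15.2167 [-0.2  -0.21 -0.67  0.59  0.04 -1.29]
```

View pics/v2.png

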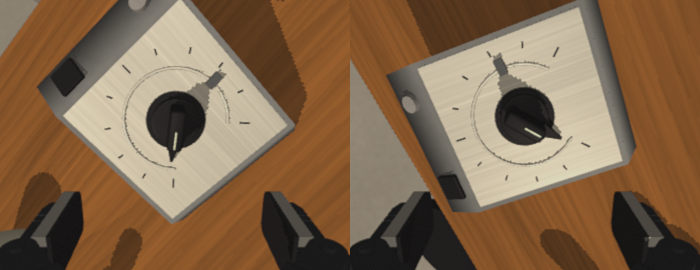

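Both views show the dial unobstructed. In view 1 (crop offset 80,60) the nose tip is at (172,160), the skirt centre at (176,120) and the clip at (217,78). In view 2 the nose tip is at (560,137) and the clip at (500,65). Next: plate corners and angles.

```bash
cat > meas.py <<'E'
from h import *
def plate(s,c,yaw):
    n,up,rt=frame(yaw); g=cv2.cvtColor(s["frame"],cv2.COLOR_RGB2HSV)
    m=((g[:,:,1]<75)&(g[:,:,2]>150)).astype(np.uint8)
    m=cv2.morphologyEx(m,cv2.MORPH_OPEN,np.ones((3,3)))
    cs,_=cv2.findContours(m,0,1)
    u,v=proj(s,c); k=max([k for k in cs if cv2.pointPolygonTest(cv2.convexHull(k),(u,v),False)>0],key=cv2.contourArea)
    q=np.array([onplane(ray(s,*p),c,n)-c for p in cv2.convexHull(k).reshape(-1,2).astype(float)])
    ab=np.c_[q@rt,q@up].astype(np.float32)
    return cv2.minAreaRect(ab)
def polar(s,c,yaw,u,v,h):
    n,up,rt=frame(yaw); q=onplane(ray(s,u,v),c+h*n,n)-c
    return np.hypot(q@rt,q@up),np.degrees(np.arctan2(q@rt,q@up))
def radial(s,c,yaw,h,thr,r0,r1,sat=60):
    # sample plane h above the panel; mean angle of dark pixels within radii
    n,up,rt=frame(yaw); A=np.radians(np.arange(0,360,.5)); res=[]
    g=s["frame"].astype(int).max(2)
    rr=np.arange(r0,r1,1.); M=np.zeros((len(rr),len(A)))
    for i,r in enumerate(rr):
        for j,a in enumerate(A):
            u,v=proj(s,c+h*n+r*(np.cos(a)*up+np.sin(a)*rt)); M[i,j]=g[int(round(v)),int(round(u))]
    return rr,np.degrees(A),M
E
python3 - <<'E'
from meas import *
V=pickle.load(open("s2.pkl","rb")); c=np.array([613,-41,82.5]);yaw=-.125
for it in range(3):
    n,up,rt=frame(yaw); rs=[plate(s,c,yaw) for s in V]
    print(rs)
    cen=np.mean([r[0] for r in rs],0); an=np.mean([(r[2]+45)%90-45 for r in rs])
    c=c+cen[0]*rt+cen[1]*up; yaw+=np.radians(an)
    c=c+up*0
print(c,yaw)
for s in V:
  for h,thr,r0,r1,nm in((6,125,48,61,"clip"),(6,90,30,41,"nose")):
    rr,A,M=radial(s,c,yaw,h,0,r0,r1)
    for i in range(0,len(rr),3):
        j=np.where(M[i]<thr)[0]; a=np.unwrap(np.radians(A[j])); print(nm,rr[i],len(j),np.degrees([a.min(),np.median(a),a.max()]).round(1) if len(j) else "")
E
```

```text
[((2.7969741821289062, -3.8557815551757812), (162.8317413330078, 160.5689239501953), 89.95856475830078), ((2.5100173950195312, -2.958251953125), (162.6709747314453, 160.47488403320312), 89.93428039550781)]
[((0.1338653564453125, -0.456329345703125), (160.58160400390625, 162.84744262695312), 0.004960611462593079), ((-0.1523590087890625, 0.4394073486328125), (162.68948364257812, 160.48043823242188), 89.97139739990234)]
[((0.1410064697265625, -0.4495086669921875), (160.5844268798828, 162.85096740722656), 0.015193173661828041), ((-0.14507293701171875, 0.44580078125), (162.6935577392578, 160.48167419433594), 89.97958374023438)]
[609.73418935 -43.25261866  80.79133415] -0.12618699773426773
clip 48.0 22 [79.  84.2 89.5]
clip 51.0 19 [80.5 85.  89.5]
clip 54.0 22 [79.5 84.8 90. ]
clip 57.0 19 [80.5 85.  89.5]
clip 60.0 18 [80.5 84.8 89. ]
nose 30.0 249 [  0.   83.  359.5]
nose 33.0 25 [222. 228. 234.]
nose 36.0 17 [223.5 227.5 231.5]
nose 39.0 12 [225.  227.8 230.5]
clip 48.0 25 [-76.   83.5  89.5]
clip 51.0 21 [80. 85. 90.]
clip 54.0 25 [ 79.5  85.5 118. ]
clip 57.0 18 [81.  85.2 89.5]
clip 60.0 17 [81. 85. 89.]
nose 30.0 241 [ 27.  99. 240.]
nose 33.0 30 [223.5 230.8 238. ]
nose 36.0 19 [225.  229.5 234. ]
nose 39.0 14 [226.5 229.8 233. ]
```

```bash
python3 - <<'E'
from h import *
c=np.array([608.8,-43.1,82.5]);yaw=-.1262
np.save("c.npy",np.r_[c,yaw]); n,up,rt=frame(yaw)
bot.goto(*pose(c,yaw,90,48.6)); print(read_qpos().round(2))
p,o=pose(c,yaw,27,48.6)
print(bot.servo_line(p,o,80,threshold=10)); f0=read_force()
claw.close_gripper(); bot.hold(.2); print(read_grip_width(),read_grip_force(),read_eef_pos()-p)
f=read_force()-f0; Rt=toolT()[:3,:3]; print("tool-frame force",Rt.T@f, "moment",Rt.T@read_moment(),read_t())
E
```

```text
[-0.2  -0.05 -0.7   0.4   0.04 -2.36]
False
12.876512619017285 59.662272334098816 [0.40142163 0.33998649 0.60194898]
tool-frame force [-1.9668976  -1.52848365 -6.68957093] moment [-0.17752305 -0.68938263 -0.03066645] 18.0
```

```bash
python3 - <<'E'
from h import *
q=np.array(read_qpos())
for k in range(1,5):
    t=q.copy(); t[5]+=np.radians(51)*k
    bot.goto_joints(t); Rt=toolT()[:3,:3]
    f=Rt.T@read_force(); print(k,(read_qpos()[5]-q[5])*57.3,f.round(1),(Rt.T@read_moment()).round(2),read_grip_width(),read_t())
    if np.linalg.norm(f)>50: break
E
```

```text
1 50.949673916968585 [-1.   1.2 -5.2] [-0.81 -0.05  0.11] 12.812863795011358 18.8583
2 101.92811910849323 [ 1.3  2.6 -7.3] [-0.78  0.65  0.11] 12.703219057380648 19.7167
3 152.93199615118658 [ 3.9  2.1 -6.2] [-0.16  1.01  0.09] 12.686124654331135 20.575
4 203.936544923234 [ 3.9  0.3 -6. ] [0.54 0.8  0.17] 12.629632016397961 21.4333
```

```bash
python3 - <<'E'
from meas import *
*c,yaw=np.load("c.npy"); c=np.array(c)
q=np.array(read_qpos()); q[5]+=np.radians(8); bot.goto_joints(q)
claw.open_jaws(); n=frame(yaw)[0]
bot.servo_line(np.array(read_eef_pos())+n*145,None,150); bot.hold(.2)
V=[wsnap()]; q=np.array(read_qpos()); q[5]-=np.radians(75); bot.goto_joints(q); bot.hold(.2); V.append(wsnap())
pickle.dump(V,open("s3.pkl","wb")); print(read_t())
for s in V:
  print(plate(s,c,yaw))
  for h,thr,r0,r1,nm in((6,125,50,61,"clip"),(6,90,31,44,"nose")):
    rr,A,M=radial(s,c,yaw,h,0,r0,r1)
    for i in range(0,len(rr),2):
        j=np.where(M[i]<thr)[0]; print(nm,rr[i],len(j),[A[j].min(),np.median(A[j]),A[j].max()] if len(j) else "")
cv2.imwrite("pics/v3.png",np.hstack([cv2.resize(s["frame"][100:260,170:330],(400,400)) for s in V])[:,:,::-1])
E
```

```text
25.2
((1.1352081298828125, 0.388519287109375), (161.54647827148438, 159.0216827392578), 89.99693298339844)
clip 50.0 24 [np.float64(80.0), np.float64(85.75), np.float64(316.0)]
clip 52.0 21 [np.float64(80.0), np.float64(85.0), np.float64(90.0)]
clip 54.0 18 [np.float64(81.0), np.float64(85.25), np.float64(89.5)]
clip 56.0 17 [np.float64(81.0), np.float64(85.0), np.float64(89.0)]
clip 58.0 17 [np.float64(81.0), np.float64(85.0), np.float64(89.0)]
clip 60.0 16 [np.float64(81.0), np.float64(84.75), np.float64(88.5)]
nose 31.0 50 [np.float64(68.0), np.float64(81.75), np.float64(94.0)]
nose 33.0 25 [np.float64(74.0), np.float64(80.0), np.float64(86.0)]
nose 35.0 21 [np.float64(74.5), np.float64(80.5), np.float64(85.5)]
nose 37.0 19 [np.float64(76.5), np.float64(81.0), np.float64(85.5)]
nose 39.0 12 [np.float64(78.0), np.float64(80.75), np.float64(83.5)]
nose 41.0 12 [np.float64(78.0), np.float64(80.75), np.float64(83.5)]
nose 43.0 6 [np.float64(79.5), np.float64(80.75), np.float64(82.0)]
((0.812652587890625, 0.44312286376953125), (161.2762908935547, 159.4956512451172), 89.9683837890625)
c
[... 187 characters left out ...]
p.float64(90.5)]
clip 56.0 19 [np.float64(81.5), np.float64(86.0), np.float64(90.5)]
clip 58.0 19 [np.float64(81.0), np.float64(85.5), np.float64(90.0)]
clip 60.0 18 [np.float64(81.5), np.float64(85.75), np.float64(90.0)]
nose 31.0 41 [np.float64(69.0), np.float64(79.0), np.float64(89.0)]
nose 33.0 34 [np.float64(71.0), np.float64(79.25), np.float64(87.5)]
nose 35.0 25 [np.float64(74.0), np.float64(80.0), np.float64(86.0)]
nose 37.0 20 [np.float64(75.5), np.float64(80.25), np.float64(85.0)]
nose 39.0 16 [np.float64(76.5), np.float64(80.25), np.float64(84.0)]
nose 41.0 12 [np.float64(77.5), np.float64(80.25), np.float64(83.0)]
nose 43.0 3 [np.float64(80.0), np.float64(80.5), np.float64(81.0)]
```

View pics/v3.png

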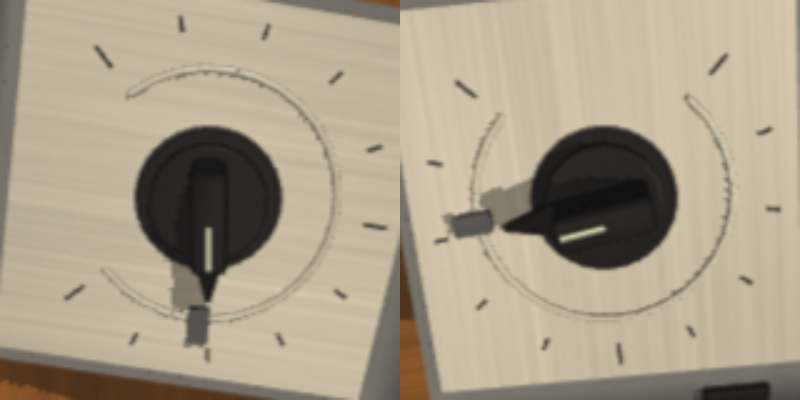

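Remaining error: the nose is at 80.6° and the clip, unmoved, at 85.3°. In both crops the nose stops just short of the clip. I'll regrip and turn 4.8° more.

```bash
python3 - <<'E'
from meas import *
*c,yaw=np.load("c.npy"); c=np.array(c); n=frame(yaw)[0]
bot.goto(*pose(c,yaw,90,260.6)); p,o=pose(c,yaw,27,260.6)
print(read_qpos().round(2),bot.servo_line(p,o,80,threshold=10))
claw.close_gripper(); bot.hold(.2); q=np.array(read_qpos()); print(read_grip_width())
q[5]+=np.radians(4.8); bot.goto_joints(q); bot.hold(.2); print(read_force(),read_moment())
claw.open_jaws()
bot.servo_line(np.array(read_eef_pos())+n*145,None,150); bot.hold(.2)
V=[wsnap()]; q=np.array(read_qpos()); q[5]-=np.radians(75); bot.goto_joints(q); bot.hold(.2); V.append(wsnap())
print(read_t())
for s in V:
  for h,thr,r0,r1,nm in((6,125,54,61,"clip"),(6,90,35,44,"nose")):
    rr,A,M=radial(s,c,yaw,h,0,r0,r1)
    for i in range(0,len(rr),2):
        j=np.where(M[i]<thr)[0]; print(nm,rr[i],len(j),np.median(A[j]) if len(j) else "")
S=snapshot("scene")
a=np.hstack([cv2.resize(s["frame"][100:260,170:330],(400,400)) for s in V])
cv2.imwrite("pics/v4.png",np.hstack([a[:,:400],cv2.resize(S["frame"],(400,300))[:, :].copy() if 0 else cv2.copyMakeBorder(cv2.resize(S["frame"],(400,300)),0,100,0,0,0)])[:,:,::-1])
E
```

```text
[-0.2  -0.05 -0.7   0.4   0.04  1.34] False
12.902406288322268
[-2.65243649  0.16185004  2.52554537] [ 0.13309379  0.62581469 -0.02021819]
32.1417
clip 54.0 20 85.25
clip 56.0 17 84.5
clip 58.0 16 84.75
clip 60.0 16 84.75
nose 35.0 24 85.25
nose 37.0 16 85.25
nose 39.0 12 85.75
nose 41.0 12 85.75
nose 43.0 6 85.75
clip 54.0 22 85.75
clip 56.0 20 86.25
clip 58.0 19 85.5
clip 60.0 17 85.5
nose 35.0 25 84.5
nose 37.0 20 84.25
nose 39.0 17 84.5
nose 41.0 13 84.5
nose 43.0 1 84.0
```

View pics/v4.png

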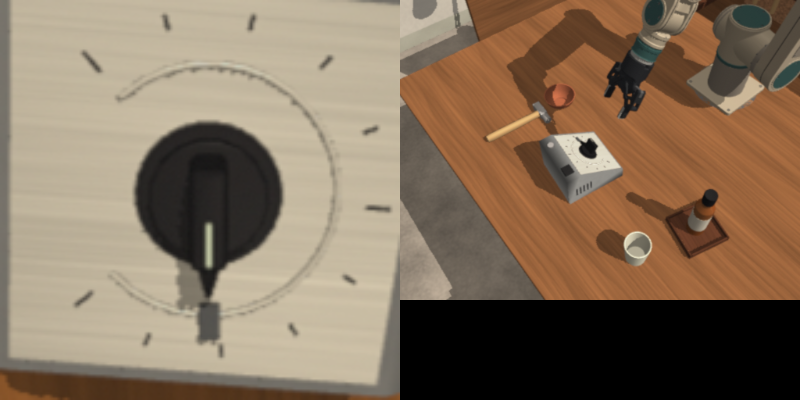

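The nose tip at (208,298) lines up with the clip at (208,320): means 85.0° and 85.3°. The bottle is upright in the tray and the bystanders look undisturbed, so I'm handing in.

```bash
python3 -c "
from bench import *
print(bot.close_job(),read_t())"
```

```text
the job is handed in; nothing more can be done
the job is handed in; nothing more can be done
```

I stood the bottle upright in the tray, then turned the knob clockwise until its nose pointed at the clip (measured within about 0.5°), let go and handed the job in at about 32 s; the clip did not move and the bowl, cup and hammer looked untouched.

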